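Close the cocked lid of the wide bean pot

ROBOT

A 6-joint arm with a two-finger parallel gripper is mounted at the origin on the work surface. World frame = base frame: x ahead of the robot, y to its left, z up, the work surface at z = 0. Lengths are in mm, angles in rad, forces in N, time in s.
With the tool pointing down it reaches from about 400 to 825 mm from the base axis. Payload 7 kg.
Tool frame: the origin (TCP) lies midway between the tips of the shut fingers; the grasp point (between the pads) lies 19 mm behind it; z points along the fingers, x is the direction in which the jaws open and shut, and the axes are right-handed (so a half turn about z gives the same grasp; the last joint's range is limited). The gripper opens to 85 mm and grips with 20 to 120 N. Pads are 22 mm wide; open, the fingers measure 114 mm over their backs; the gripper's body (76 mm by 85 mm) begins 54 mm behind the grasp point. The pads swing forward as they close: fully open they stand 13 mm farther back than shut.
Start: joints at [1.397, 0.359, 0.012, 0, -1.224, -0.288], TCP at [300.758, 604.268, 231.302] pointing down, gripper open.
Joint ranges: [-3.07, 3.07], [-1.43, 2.12], [-1.02, 1.25], [-3.03, 1.67], [-3.05, -0], [-3.03, 3.03]. Speed limits (rad/s): [2.39, 2.39, 3.01, 3.14, 3.14, 3.14].

INTERFACE

Orientations are given as a rotation vector (axis times angle).
In Python, from station import monitor, viewer, manip gives the robot as it stands.
- The arm moves only by the tool drive_tool, never from a script. Its argument "steps" is a list of rows, each a list of 2 entries, a list of its own where there are three numbers: the shift along the world's x, y, z each as a share of 0.12 m, from -1 to 1, then the turn, a rotation vector about the world's x, y, z each as a share of 360 degrees, from -1 to 1. In form: [[[dx, dy, dz], [ax, ay, az]], ...]. A call has 1 to 10 rows; each row is the pose to reach, as a shift and turn from the pose commanded when the call began, turning the shorter way round; what a row does not reach only later rows make up. A row lasts 1/8 s, in which the tool goes at most 62.5 mm and 10.7 degrees, less where a joint would pass 70% of its speed; a pose out of reach is approached as far as the arm can. A call with a number of a shift or a turn outside -1 to 1 is refused whole. A call with a gripper value outside its range is refused whole. "fingers" is the opening, from 0 (shut) to 1 (fully open), set as the call begins (left out, the last holds). The fingers move at their own pace and stop on an object; "force" is the grip in N (left out, the last holds). Time passes only in rows, so rows that repeat a pose let the fingers close. It gives the time, the measured TCP pose, the force and the opening at its end, in the units of the state.
- monitor.read_state(): the state, without advancing time (a new reading comes with each control period).
- viewer.capture(name): name is "scene" or "top" or "wrist"; returns a dict with "color" (400x640x3 uint8, red, green, blue), "range_z" (400x640 float32, mm along the optical axis (not along the pixel's ray), 0 where there is no reading), "K" (3x3 intrinsics, pixels), "rvec" (rotation vector, rad) and "tvec" (3), from world to camera coordinates, as OpenCV has them; the wrist camera has in their place "hand_eye" (4x4, takes a point from camera to tool coordinates, whose origin is the TCP and whose axes are the tool frame's). Camera axes: x right, y down, z forward; pixel columns grow to the right and rows downward; lengths in mm; the calibration is good to about 2 mm. A picture is of the moment at which its call begins: read the wrist's pose just before it.
- manip.sign_off(): hands the job in, once; it reports no verdict.
The state is a dict: "t": time; "joint_pos": joint angles; "joint_velocities": joint speeds; "tau": joint torques, N m; "tool_pos": TCP position; "orientation": TCP orientation; "ft_force": force on the tool from outside, world axes, zero at the start; "wrist_torque": the same for the moment, N m; "gripper_width": finger opening in mm.
Only numpy, scipy, OpenCV 4.12 (cv2) and the standard library are available. Lean on these libraries where they do the work, as an engineer would, in place of code of your own. Each camera call takes 0.05 s, during which the arm holds its last target. There are 200 camera calls.

TASK

The lid of the wide bean pot sits askew because its key is resting on top of the rim. Take it by its handle and turn it on the pot, without lifting it off, until the key drops into the notch in the rim and the lid lies flat, fully home; then let go. Leave the narrow pot's lid as it is.

Things in the scene. Friction and masses are not known exactly. Their poses are not given: they have to be found in the camera images.
- wide_lid: Loose steel lid, 0.3-0.6 kg: disc 126 mm wide, 4 mm thick; tapered plug below, 104 mm wide, 16 mm deep (4 mm play in the pot's mouth). Origin: centre of disc's underside, z up. One key, a tab 14 mm wide, sticks out along +x to 80 mm from centre, underside 10 mm below the disc's. At the start it rests on the rim: lid tilted 5 deg, key side up, key 35-75 deg anticlockwise (from above) of the notch.
- wide_handle (a point): Centre of the lid's handle, 37 mm above the lid's origin, axes as the lid's: a straight black bar along x (pointing at the key), 80 mm long, 16 mm wide, 18 mm tall, 24 mm clear above the disc on two 12 mm posts, 31 mm either side of the centre. When the lid drops home this point sinks about 5 mm.
- wide_pot: Wide, low dark steel pot with a bright rim, bolted to the table. Origin: centre of underside, z up. Rim top 90 mm above it, 112 mm inside, 144 mm outside diameter. One notch in the rim, 40 mm wide, 12 mm deep, open above, inside and outside; its middle lies along +x. Lid home: level, its origin 90 mm above this one, its +x along this +x (the notch leaves about 12 deg of play either way).
- narrow_lid: Lid of the narrow, taller pot (rim 96 mm wide, 115 mm high) on the other side of the table: same kind but smaller (disc 80 mm wide, black handle 56 mm long), already seated; to be left alone. Origin: centre of its disc's underside, z up, +x to its key; handle top 46 mm above the origin.
There are look-alikes about, which are no part of the job. What is shaped like the wide_lid but purple or red is not meant.

How it is judged (in metres and radians):
At the end, for the whole second after the job is handed in: The wide lid lies at rest and level (within 2 degrees) on the wide pot, fully down (its disc within 2.5 mm of the rim), its centre within 10 mm of the pot's axis, its key in the notch (key direction within 17 degrees of the notch's middle) (z of wide_lid in the frame of wide_pot between 0.086 and 0.0925 m and horizontal distance between wide_lid and wide_pot below 0.01 m and angle between wide_lid's own z axis and vertical below 0.035 rad and angle between the x axis of wide_lid and the x axis of wide_pot, either way round below 0.3 rad and linear speed of wide_lid below 0.02 m/s); the robot touches nothing.
It fails at once if the wide lid is lifted off its pot (more than 35 mm above its seat) (z of wide_lid in the frame of wide_pot above 0.125 m).
It fails at once if the narrow pot's lid is displaced by more than 10 mm (distance of narrow_lid from where it was at the start of the episode above 0.01 m).
It also fails if it takes over 35 s, if anything falls off the work surface, if the arm or the gripper's body presses on something with over 40 N, if the wrist force passes 120 N, or if a joint passes its speed limit or range.

## Working session

There is one attempt and no reset: what is moved stays moved. The work goes in short steps, Python scripts to look and compute and a tool call to move; the robot and the scene stay as the last step left them, time stands still between calls to the robot, and variables do not carry over. Pictures are saved under pics/ and viewed, about 8 in all and at most 12, crops included, and the job is handed in when it is done.

Besides the shell and the picture viewer there is one more tool, called after "Call:" by a JSON object that holds its "op" and its "data". drive_tool: Moves the arm, as the interface text tells. Shift numbers are shares of 0.12 m and turn numbers shares of 360 degrees, none past 1 either way. Its arguments: {"type":"object","properties":{"steps":{"type":"array"},"fingers":{"type":"number"},"force":{"type":"number"}},"required":["steps"]}

```bash
mkdir -p pics; cat > h.py <<'E'
import numpy as np, cv2
from station import monitor, viewer, manip
def cap(n,save):
    s=monitor.read_state(); d=viewer.capture(n); cv2.imwrite('pics/'+save,d['color'][:,:,::-1])
    if n=='wrist':
        T=np.eye(4);T[:3,:3]=cv2.Rodrigues(np.array(s['orientation'],float))[0];T[:3,3]=s['tool_pos'];M=T@np.array(d['hand_eye'])
    else:
        M=np.eye(4);M[:3,:3]=cv2.Rodrigues(np.array(d['rvec'],float))[0];M[:3,3]=np.ravel(d['tvec']);M=np.linalg.inv(M)
    d['M']=M; return d
def cloud(d):
    v,u=np.mgrid[:400,:640]; z=d['range_z']; K=d['K']
    P=np.stack([(u-K[0][2])/K[0][0]*z,(v-K[1][2])/K[1][1]*z,z],-1)
    return P@d['M'][:3,:3].T+d['M'][:3,3]
E
python3 - <<'E'
from h import *
for n in('top','scene'):
    d=cap(n,n+'1.png'); np.savez('/tmp/'+n,P=cloud(d),c=d['color'],M=d['M'],K=d['K'],z=d['range_z'])
print(monitor.read_state())
E
```

```text
{'t': 0.1, 'joint_pos': array([ 1.39712463e+00,  3.59276651e-01,  1.11104237e-02, -3.26097835e-04,
       -1.22412245e+00, -2.88105056e-01]), 'joint_velocities': array([-0.00022488, -0.00014183,  0.0001264 ,  0.00170958, -0.00070083,
        0.00080358]), 'tau': array([-1.72018939e-03, -5.84764874e+01,  2.94109583e+01,  6.95458665e+00,
       -3.16812715e-03,  6.35255901e-06]), 'tool_pos': array([300.55626466, 603.87439975, 230.46175912]), 'orientation': array([ 1.65334029e+00, -2.66990477e+00,  1.42857243e-03]), 'ft_force': array([ 0.36040377, -0.11761174,  0.34660236]), 'wrist_torque': array([-0.00641886,  0.02430176,  0.02942561]), 'gripper_width': 85.34969562726192}
```

View pics/top1.png

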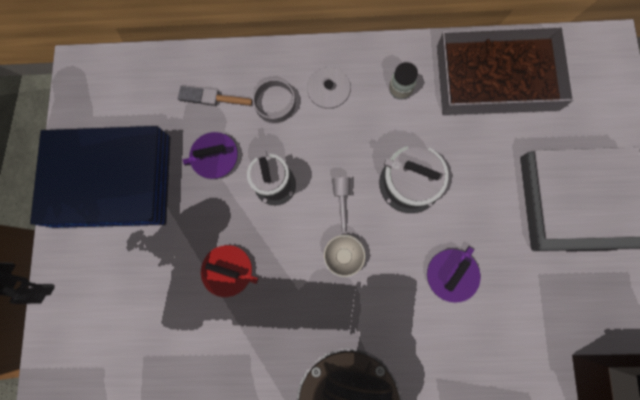

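View pics/scene1.png

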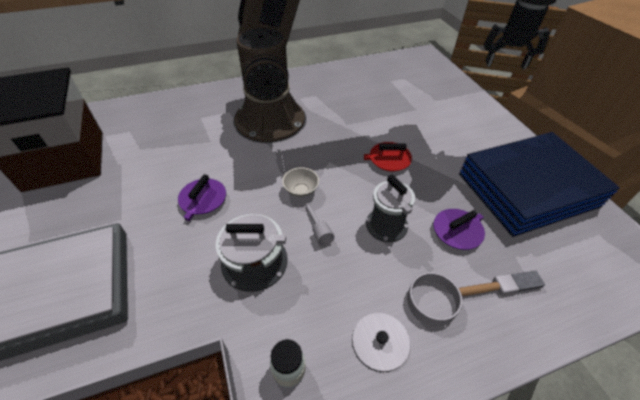

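```bash
python3 - <<'E'
from h import *
for n,(u0,u1,v0,v1) in dict(top=(370,465,135,220),scene=(200,300,200,300)).items():
    f=np.load(f'/tmp/{n}.npz'); P=f['P'];c=f['c'].astype(int)
    m=np.zeros((400,640),bool);m[v0:v1,u0:u1]=1
    bar=m&(c.max(2)<60)&(P[...,2]>115)
    q=P[bar]; ctr,sz,a=cv2.minAreaRect(q[:,:2].astype(np.float32)); w,V=np.linalg.eigh(np.cov(q[:,:2].T))
    print(n,'bar',bar.sum(),q.mean(0),ctr,sz,'dir',np.degrees(np.arctan2(V[1,1],V[0,1])),'z',np.percentile(q[:,2],[5,50,95]))
    r=P[m&(P[...,2]>80)&(P[...,2]<115)&(c.min(2)>90)]
    ctr,R=cv2.minEnclosingCircle(r[:,:2].astype(np.float32)); print('rim/lid circle',ctr,R,len(r))
    # annular height by azimuth
    c0=np.array(ctr); A=P[m]; C=c[m].mean(1); d=A[:,:2]-c0; rr=np.hypot(*d.T); th=np.degrees(np.arctan2(d[:,1],d[:,0]))%360
    for k in range(0,360,15):
        s=(th>=k)&(th<k+15)&(rr>60)&(rr<74)
        print(k,s.sum(),np.round(np.percentile(A[s,2],[10,50,90])) if s.sum() else '',end=' |')
    print()
    cv2.imwrite(f'pics/{n}c.png',cv2.resize(f['c'][v0:v1,u0:u1,::-1],None,fx=6,fy=6,interpolation=cv2.INTER_CUBIC)[:600])
a=cv2.imread('pics/topc.png');b=cv2.imread('pics/scenec.png');h=500
cv2.imwrite('pics/both.png',cv2.resize(np.hstack([cv2.resize(a,(570,510)),cv2.resize(b,(600,510),)]),(800,350)))
E
```

```text
top bar 247 [ 514.83405857 -177.57721389  143.41375964] (424.54022216796875, -76.3853759765625) (70.52503204345703, 315.8160400390625) dir 91.56707602820363 z [135.7807323  140.10387226 143.87943454]
rim/lid circle (519.8161010742188, -172.1995849609375) 76.0181655883789 2611
0 8 [ 89.  91. 100.] |15 22 [87. 89. 91.] |30 26 [88. 90. 92.] |45 27 [ 5. 88. 90.] |60 79 [  5. 100. 107.] |75 66 [ 4.  8. 90.] |90 81 [ 5. 23. 90.] |105 86 [ 5. 30. 90.] |120 96 [ 7. 39. 90.] |135 107 [ 5. 45. 92.] |150 109 [ 5. 79. 93.] |165 102 [ 5. 81. 96.] |180 90 [ 6. 88. 96.] |195 67 [ 5. 89. 97.] |210 54 [35. 92. 96.] |225 44 [89. 92. 97.] |240 45 [89. 92. 95.] |255 36 [89. 92. 96.] |270 39 [89. 92. 96.] |285 41 [90. 93. 97.] |300 33 [89. 91. 97.] |315 33 [89. 91. 99.] |330 9 [ 97.  98. 100.] |345 4 [100. 101. 102.] |
scene bar 307 [ 534.48267474 -177.06865105  151.28528502] (745.108154296875, -165.1219024658203) (484.99749755859375, 70.7023696899414) dir -179.1823730311255 z [126.69578927 139.50444172 144.95654728]
rim/lid circle (519.5475463867188, -168.15452575683594) 76.45901489257812 2244
0 205 [ 7. 49. 91.] |15 189 [ 7. 47. 91.] |30 145 [ 8. 44. 91.] |45 125 [ 6. 48. 95.] |60 94 [  6.  43. 107.] |75 48 [ 5.  7. 92.] |90 40 [ 6. 89. 91.] |105 17 [89. 91. 92.] |120 10 [90. 91. 93.] |135 8 [90. 91. 94.] |150 9 [90. 98. 99.] |165 12 [91. 95. 98.] |180 16 [90. 92. 97.] |195 24 [90. 94. 98.] |210 9 [90. 92. 93.] |225 26 [90. 93. 95.] |240 36 [91. 95. 96.] |255 46 [89. 92. 96.] |270 66 [ 7. 92. 97.] |285 96 [ 8. 90. 97.] |300 136 [ 9. 55. 97.] |315 187 [ 8. 53. 98.] |330 207 [ 7. 52. 98.] |345 197 [ 8. 45. 79.] |
```

View pics/both.png

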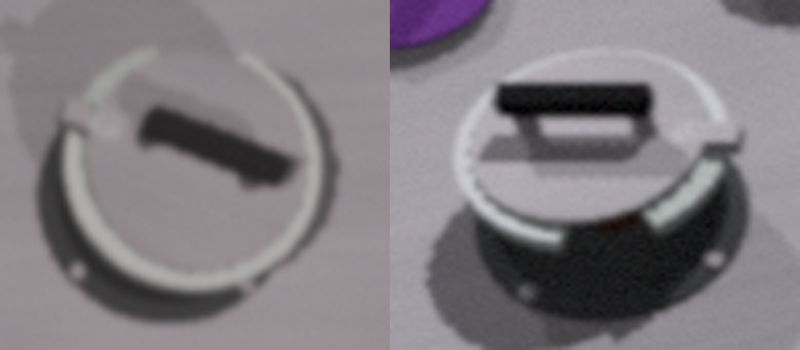

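```bash
python3 - <<'E'
from h import *
def plane(f,uv,z):
    K=f['K'];M=f['M'];r=np.c_[(uv[:,0]-K[0][2])/K[0][0],(uv[:,1]-K[1][2])/K[1][1],np.ones(len(uv))]@M[:3,:3].T
    return M[:3,3]+r*((z-M[2,3])/r[:,2])[:,None]
for n,(u0,u1,v0,v1) in dict(top=(370,465,135,220),scene=(200,300,200,300)).items():
    f=np.load(f'/tmp/{n}.npz'); P=f['P'];c=f['c'].astype(int)
    m=np.zeros((400,640),bool);m[v0:v1,u0:u1]=1
    k=np.linalg.norm(P[...,:2]-[517,-172],axis=2)
    bar=m&(c.max(2)<60)&(P[...,2]>122)&(P[...,2]<155)&(k<55)
    uv=np.argwhere(bar)[:,::-1].astype(float); q=plane(f,uv,140)
    w,V=np.linalg.eigh(np.cov(q[:,:2].T)); print(n,'bar',len(uv),'depth mean',P[bar].mean(0),'plane',q.mean(0),cv2.minAreaRect(q[:,:2].astype(np.float32)),'dir',np.degrees(np.arctan2(V[1,1],V[0,1])))
    rim=m&(c[...,1]>c[...,0]+2)&(c.min(2)>150)
    q=plane(f,np.argwhere(rim)[:,::-1].astype(float),90)[:,:2]
    q=q[np.linalg.norm(q-[517,-172],axis=1)<85]
    ctr,R=cv2.minEnclosingCircle(q.astype(np.float32)); print('rim n',len(q),ctr,R)
    d=q-np.array(ctr);rr=np.hypot(*d.T);th=np.degrees(np.arctan2(d[:,1],d[:,0]))
    s=(rr>62)&(rr<76); print('rim az hist from -90 step5',np.histogram(th[s],np.arange(-180,181,5))[0])
E
```

```text
top bar 246 depth mean [ 515.73702647 -178.36984523  139.94285709] plane [ 515.74594506 -178.31572709  140.        ] ((515.1246948242188, -178.17758178710938), (77.16397857666016, 17.403167724609375), 66.00662994384766) dir 66.10527763297371
rim n 5 (572.3017578125, -134.44386291503906) 6.844637393951416
rim az hist from -90 step5 [0 0 0 0 0 0 0 0 0 0 0 0 0 0 0 0 0 0 0 0 0 0 0 0 0 0 0 0 0 0 0 0 0 0 0 0 0
 0 0 0 0 0 0 0 0 0 0 0 0 0 0 0 0 0 0 0 0 0 0 0 0 0 0 0 0 0 0 0 0 0 0 0]
scene bar 294 depth mean [ 524.02523493 -176.48785795  137.74072748] plane [ 525.71876025 -176.47233976  140.        ] ((526.525146484375, -177.5001678466797), (76.22541046142578, 20.261394500732422), 70.5750503540039) dir 69.10622789528227
rim n 119 (523.2546997070312, -172.7443389892578) 70.43673706054688
rim az hist from -90 step5 [0 0 0 0 0 0 0 0 0 0 0 1 1 0 1 0 1 2 1 3 2 0 3 2 1 2 1 4 1 5 0 0 0 0 0 0 0
 0 1 4 7 6 7 7 6 8 7 3 0 0 0 0 0 2 4 0 1 0 0 0 0 0 0 0 0 0 0 0 0 0 0 0]
```

The key points at about 67° (y left) and the notch at about −5 to −9°, on a pot centred near (520, −172), so the lid needs roughly 70° clockwise. I'm moving over the handle now.

Call:
{"op": "drive_tool", "data": {"steps": [[[0.13, -0.46, 0], [0, 0, -0.017]], [[0.26, -0.93, 0], [0, 0, -0.034]], [[0.26, -0.93, 0], [0, 0, -0.034]]], "fingers": 1}}

```text
t: 0.48
tool_pos: [332.5, 489.3, 231.7]
orientation: [1.355, -2.834, 0.0]
ft_force: [-1.0, 0.6, 0.4]
gripper_width: 85.3
```

Call:
{"op": "drive_tool", "data": {"steps": [[[0.13, -0.46, 0], [0, 0, -0.017]], [[0.26, -0.93, 0], [0, 0, -0.034]], [[0.26, -0.93, 0], [0, 0, -0.034]]]}}

```text
t: 0.85
tool_pos: [363.5, 378.4, 231.6]
orientation: [1.045, -2.962, -0.0]
ft_force: [0.4, 0.3, 0.5]
gripper_width: 85.4
```

Call:
{"op": "drive_tool", "data": {"steps": [[[0.13, -0.46, 0], [0, 0, -0.017]], [[0.26, -0.93, 0], [0, 0, -0.034]], [[0.26, -0.93, 0], [0, 0, -0.034]]]}}

```text
t: 1.23
tool_pos: [394.7, 267.4, 231.4]
orientation: [0.724, -3.057, -0.0]
ft_force: [0.1, 0.6, 0.6]
gripper_width: 85.1
```

Call:
{"op": "drive_tool", "data": {"steps": [[[0.13, -0.46, 0], [0, 0, -0.017]], [[0.26, -0.93, 0], [0, 0, -0.034]], [[0.26, -0.93, 0], [0, 0, -0.034]]]}}

```text
t: 1.6
tool_pos: [426.2, 156.2, 231.3]
orientation: [0.393, -3.117, 0.0]
ft_force: [-0.4, 1.2, 0.3]
gripper_width: 85.2
```

Call:
{"op": "drive_tool", "data": {"steps": [[[0.13, -0.46, 0], [0, 0, -0.017]], [[0.26, -0.93, 0], [0, 0, -0.034]], [[0.26, -0.93, 0], [0, 0, -0.034]]]}}

```text
t: 1.98
tool_pos: [457.7, 44.7, 231.1]
orientation: [0.059, -3.141, 0.001]
ft_force: [-0.5, 0.5, -0.5]
gripper_width: 85.4
```

Call:
{"op": "drive_tool", "data": {"steps": [[[0.13, -0.46, 0], [0, 0, -0.017]], [[0.26, -0.93, 0], [0, 0, -0.034]], [[0.26, -0.93, 0], [0, 0, -0.034]]]}}

```text
t: 2.35
tool_pos: [489.2, -66.6, 230.8]
orientation: [-0.275, -3.129, 0.001]
ft_force: [-0.3, 1.4, -0.2]
gripper_width: 85.2
```

Call:
{"op": "drive_tool", "data": {"steps": [[[0.13, -0.46, 0.08], [0, 0, -0.017]], [[0.26, -0.93, 0.16], [0, 0, -0.034]], [[0.26, -0.93, 0.16], [0, 0, -0.034]], [[0.26, -0.93, 0.16], [0, 0, -0.034]]]}}

```text
t: 2.85
tool_pos: [519.6, -175.4, 249.9]
orientation: [-0.599, -3.083, -0.0]
ft_force: [0.2, -1.0, -0.3]
gripper_width: 85.2
```

```bash
python3 - <<'E'
from h import *
d=cap('wrist','w1.png'); s=monitor.read_state(); print(s['t'],s['tool_pos'],s['orientation'],s['joint_pos'])
P=cloud(d);c=d['color'].astype(int); np.savez('/tmp/wrist',P=P,c=d['color'],M=d['M'],K=d['K'])
print('cam',d['M'])
k=np.linalg.norm(P[...,:2]-[518,-174],axis=2)
b=(c.max(2)<60)&(P[...,2]>125)&(P[...,2]<155)&(k<55)&(d['range_z']>0)
q=P[b]; print(len(q),q.mean(0),np.percentile(q[:,2],[5,50,95]),cv2.minAreaRect(q[:,:2].astype(np.float32)) if len(q) else '')
E
```

```text
2.9 [ 519.42620974 -175.16524136  250.10218969] [-5.98558505e-01 -3.08340487e+00 -3.66821858e-04] [ 3.19388284e-02  1.38349010e-01 -2.39841087e-01 -3.94913018e-04
 -1.19316695e+00 -4.15268832e-01]
cam [[-9.27227723e-01  3.54471337e-01  1.20825583e-01  4.87361638e+02]
 [ 3.74494415e-01  8.76223826e-01  3.03291510e-01 -2.54658295e+02]
 [ 1.63789235e-03  3.26468802e-01 -9.45206559e-01  3.91995440e+02]
 [ 0.00000000e+00  0.00000000e+00  0.00000000e+00  1.00000000e+00]]
1925 [ 516.2902019  -181.72077404  139.95937204] [136.67350188 139.93367314 143.38670351] ((516.947021484375, -179.6654052734375), (76.6301040649414, 14.741303443908691), 67.212890625)
```

View pics/w1.png

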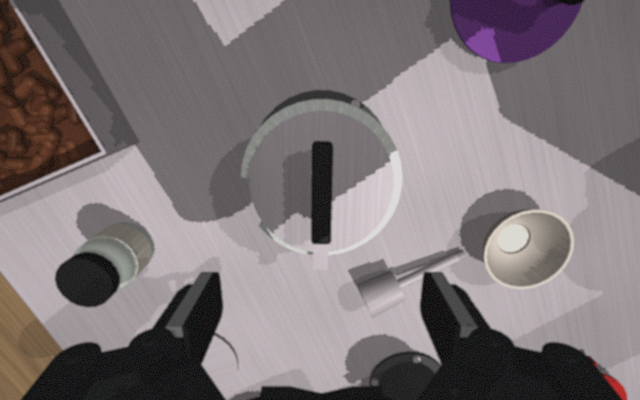

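```bash
python3 - <<'E'
from h import *
f=np.load('/tmp/wrist.npz');K=f['K'];M=f['M']
uv=np.array([[243,178],[268,230],[402,178],[322,97],[380,228],[247,150],[370,113]],float)
r=np.c_[(uv[:,0]-K[0][2])/K[0][0],(uv[:,1]-K[1][2])/K[1][1],np.ones(len(uv))]@M[:3,:3].T
q=(M[:3,3]+r*((90-M[2,3])/r[:,2])[:,None])[:,:2]
o=q[2:]; A=np.c_[2*o,np.ones(len(o))]; x=np.linalg.lstsq(A,(o**2).sum(1),rcond=None)[0]; c=x[:2]; print('ctr',c,'R',np.sqrt(x[2]+c@c))
for p in q: d=p-c; print(np.round(p,1),np.hypot(*d).round(1),np.degrees(np.arctan2(d[1],d[0])).round(1))
E
```

```text
ctr [ 517.13711515 -176.37935024] R 71.00738569587777
[ 581.9 -204.9] 70.8 -23.8
[ 582.4 -150.7] 70.2 21.4
[ 450.6 -151.8] 71.0 159.7
[ 490.8 -242.7] 71.3 -111.7
[ 484.4 -113.3] 71.1 117.4
[ 567.6 -226.2] 70.9 -44.6
[ 458.3 -215.7] 70.7 -146.3
```

Call:
{"op": "drive_tool", "data": {"steps": [[[-0.01, -0.02, -0.3], [0, 0, -0.002]], [[-0.02, -0.04, -0.6], [0, 0, -0.002]], [[-0.02, -0.04, -0.9], [0, 0, -0.002]], [[-0.02, -0.04, -0.9], [0, 0, -0.002]]]}}

```text
t: 3.4
tool_pos: [515.1, -179.9, 140.4]
orientation: [-0.617, -3.075, 0.001]
ft_force: [-0.4, -0.5, 0.6]
gripper_width: 85.5
```

Call:
{"op": "drive_tool", "data": {"steps": [[[0, 0, -0.08], [0, 0, 0]], [[0, 0, -0.16], [0, 0, 0]], [[0, 0, -0.24], [0, 0, 0]], [[0, 0, -0.24], [0, 0, 0]]]}}

```text
t: 3.9
tool_pos: [516.3, -181.8, 113.1]
orientation: [-0.623, -3.078, 0.0]
ft_force: [-0.9, 0.1, 0.5]
gripper_width: 85.2
```

Call:
{"op": "drive_tool", "data": {"steps": [[[0, 0, 0], [0, 0, 0]], [[0, 0, 0], [0, 0, 0]], [[0, 0, 0], [0, 0, 0]], [[0, 0, 0], [0, 0, 0]], [[0, 0, 0], [0, 0, 0]], [[0, 0, 0], [0, 0, 0]]], "fingers": 0, "force": 30}}

```text
t: 4.65
tool_pos: [516.8, -181.8, 113.9]
orientation: [0.622, 3.079, -0.0]
ft_force: [-1.1, 0.8, 3.5]
gripper_width: 15.8
```

Call:
{"op": "drive_tool", "data": {"steps": [[[0, 0, 0], [0, 0, -0.018]], [[0, 0.005, -0.005], [0, 0, -0.036]], [[0, 0.01, -0.008], [0, 0, -0.054]], [[-0.005, 0.015, -0.008], [0, 0, -0.072]], [[-0.01, 0.02, -0.008], [0, 0, -0.09]], [[-0.01, 0.02, -0.008], [0, 0, -0.108]], [[-0.01, 0.02, -0.008], [0, 0, -0.125]], [[-0.01, 0.02, -0.008], [0, 0, -0.125]]]}}

```text
t: 5.65
tool_pos: [516.9, -179.6, 114.0]
orientation: [1.753, 2.604, 0.001]
ft_force: [-0.5, 0.2, 7.6]
gripper_width: 15.6
```

Call:
{"op": "drive_tool", "data": {"steps": [[[0, 0.005, -0.005], [0, 0, -0.018]], [[-0.005, 0.01, -0.01], [0, 0, -0.036]], [[-0.01, 0.015, -0.015], [0, 0, -0.054]], [[-0.01, 0.02, -0.02], [0, 0, -0.072]], [[-0.01, 0.02, -0.03], [0, 0, -0.072]], [[-0.01, 0.02, -0.04], [0, 0, -0.072]], [[-0.01, 0.02, -0.04], [0, 0, -0.072]]]}}

```text
t: 6.52
tool_pos: [516.5, -177.2, 109.3]
orientation: [2.288, 2.148, 0.004]
ft_force: [3.2, -0.7, 6.6]
gripper_width: 15.4
```

```bash
python3 - <<'E'
from h import *
d=cap('scene','s2.png')
cv2.imwrite('pics/s2c.png',cv2.resize(d['color'][200:300,190:310,::-1],None,fx=5,fy=5,interpolation=cv2.INTER_CUBIC))
E
```

```text
(no output)
```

View pics/s2c.png

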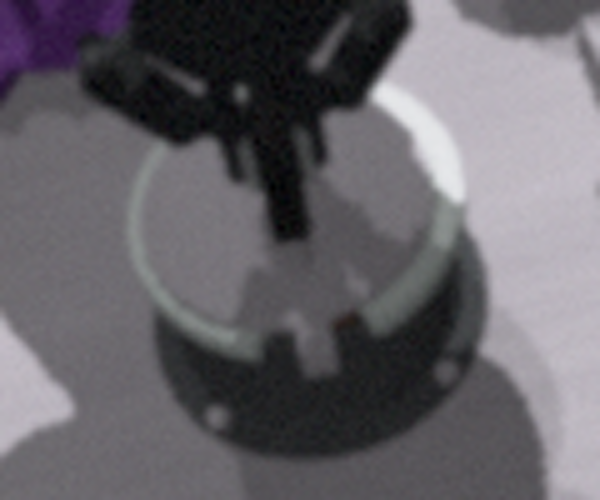

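The picture shows the key at (318, 355), inside the notch that spans about x 265–370. The handle has sunk about 5 mm, so I'm releasing it and backing off.

Call:
{"op": "drive_tool", "data": {"steps": [[[0, 0, 0], [0, 0, 0]], [[0, 0, 0], [0, 0, 0]], [[0, 0, 0], [0, 0, 0]], [[0, 0, 0], [0, 0, 0]], [[0, 0, 0], [0, 0, 0]]], "fingers": 1}}

```text
t: 7.2
tool_pos: [514.3, -176.9, 107.8]
orientation: [-2.293, -2.147, 0.0]
ft_force: [-0.1, -0.7, -0.7]
gripper_width: 85.7
```

Call:
{"op": "drive_tool", "data": {"steps": [[[0, 0, 0.15], [0, 0, 0]], [[0, 0, 0.4], [0, 0, 0]], [[0, 0, 0.7], [0, 0, 0]], [[0, 0, 1], [0, 0, 0]], [[0, 0, 1], [0, 0, 0]]]}}

```text
t: 7.82
tool_pos: [516.0, -177.2, 231.1]
orientation: [2.29, 2.144, 0.006]
ft_force: [-0.1, 0.3, -1.1]
gripper_width: 85.1
```

Call:
{"op": "drive_tool", "data": {"steps": [[[-0.1, 0.4, 0.2], [0, 0, 0]], [[-0.3, 0.9, 0.4], [0, 0, 0]], [[-0.3, 0.9, 0.4], [0, 0, 0]], [[-0.3, 0.9, 0.4], [0, 0, 0]]]}}

```text
t: 8.32
tool_pos: [478.2, -68.5, 275.6]
orientation: [-2.292, -2.149, -0.0]
ft_force: [0.3, -0.1, -1.1]
gripper_width: 85.3
```

```bash
python3 - <<'E'
from h import *
s=monitor.read_state();print(s['t'],s['tool_pos'],s['ft_force'],s['gripper_width'])
crops=[]
for n,(u0,u1,v0,v1) in dict(top=(370,465,130,225),scene=(200,300,200,300)).items():
    d=cap(n,n+'3.png');P=cloud(d);c=d['color'].astype(int)
    crops.append(cv2.resize(d['color'][v0:v1,u0:u1,::-1],(400,400),interpolation=cv2.INTER_CUBIC))
    k=np.linalg.norm(P[...,:2]-[518,-175],axis=2)
    q=P[(k<45)&(P[...,2]>80)&(P[...,2]<108)&(c.min(2)>75)]
    if len(q)>20:
        p=np.median(q,0); q=q[abs(q[:,2]-p[2])<5]; co=np.linalg.lstsq(np.c_[q[:,:2]-[518,-175],np.ones(len(q))],q[:,2],rcond=None)[0]
        print(n,'disc z',co[2],'tilt deg',np.degrees(np.hypot(*co[:2])),len(q))
    b=P[(c.max(2)<60)&(P[...,2]>122)&(P[...,2]<150)&(k<50)]
    if len(b): print('bar',b.mean(0),np.percentile(b[:,2],[5,50,95]),cv2.minAreaRect(b[:,:2].astype(np.float32)))
cv2.imwrite('pics/end.png',np.hstack(crops))
E
```

```text
8.325 [478.16022224 -68.51444293 275.63438988] [ 0.33137312 -0.0979179  -1.14714376] 85.31977365881333
top disc z 93.66736622387775 tilt deg 0.406283634039524 509
bar [ 497.33327424 -175.74371164  134.35138426] [128.15328213 135.00811492 137.78304652] ((498.5552978515625, -176.54061889648438), (12.635313987731934, 36.00333023071289), 86.3516616821289)
scene disc z 94.93259152571774 tilt deg 0.20022668067314434 800
bar [ 529.93485847 -177.18298927  135.82007796] [127.91115921 136.55305446 138.33914223] ((524.0968017578125, -177.38905334472656), (15.866793632507324, 75.8711166381836), 88.47625732421875)
```

View pics/end.png

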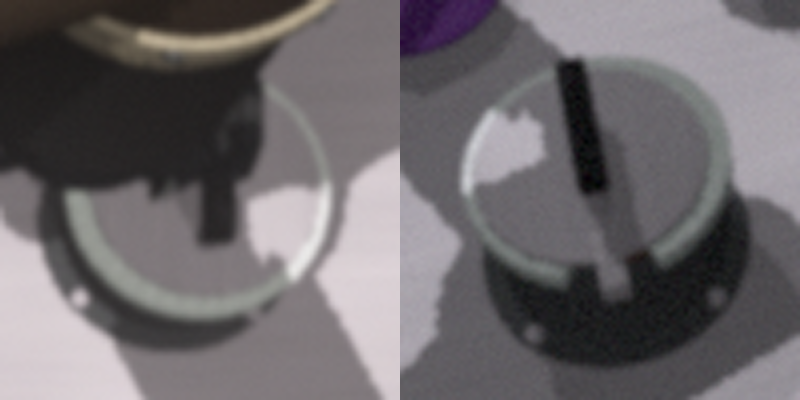

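The lid is flat: the disc's top is at about 94 mm with a tilt under 0.5°, and the key sits in the notch, at (615, 280) in the picture. The arm is clear, so I'm handing in.

```bash
python3 -c "
from station import manip
print(manip.sign_off())"
```

```text
the job is handed in; nothing more can be done
None
```

The wide lid is home. I gripped it by its handle, turned it about 71° clockwise on the pot without lifting it, and pressed lightly until the key dropped into the notch. Then I let go, moved clear and handed in at about 8.4 s of the 35 s allowed.

**Level and height:** after release the disc's top measured 93.7 mm (top camera) and 94.9 mm (scene camera), against 94 mm expected. The tilt was 0.2–0.4°, against a limit of 2°.

**Centring and key:** in the scene view, the handle pointed at about −1.5°. The notch's middle measured between −1° and −9° in different views, all within the 17° allowed. That view also shows the key in the notch, slightly off the middle. Sideways the handle was within about 1 mm of the pot's axis.

**Disagreement:** along x, the scene camera put the handle 7 mm off the pot's axis as measured by the wrist camera. It had read about 7–9 mm higher than the other cameras before the move too, so I put most of this down to that camera's bias. In the last top view the arm covered part of the handle, so I discarded that handle reading.

**Not checked:** I did not measure the narrow pot's lid again. The arm passed well above it and never touched it. The wrist force stayed under about 8 N in every reading.

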